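# Load the white label roll into the printer's cradle

### The job

Load the label printer: take the full roll of white labels by its paper, lift it off its tray and lower its axle into the two open slots of the printer's roll cradle, until both ends rest evenly on the slot bottoms, and only then let go. Leave the yellow roll and the used-up cardboard core where they are.

Things in the scene. Friction and masses are not known exactly. Their poses are not given: they have to be found in the camera images.
- white_roll: Roll to load: rigid wound white labels, 52 mm diameter, 56 mm wide, on a blue axle 10 mm thick, 124 mm long (34 mm out at each end, ends alike), 0.1 to 0.2 kg. Origin: its centre, 29 mm above the table; y along the axle. Lies axle level in a low grey fixed tray; two ridges along the axle, 9 mm high and within 21 mm of its middle, stop it rolling.
- cradle_seat (a point): Centre of the seated roll, 70 mm above the table; y along the axle, z up. Fixed printer: two white plates on a black base, 8 mm thick, 84 mm apart inside, 64 mm wide (x), 97 mm high. Slot in each: 14 mm wide, flat bottom 65 mm above the table, flaring from height 77 mm to 44 mm wide at the top. Open along x between the plates; print head, 84 mm high, starts 95 mm off on the -x side.
- yellow_roll: Bystander: a roll of yellow labels of the same size, with the same kind of blue axle and tray. Origin at its centre, 29 mm above the table, y along the axle.
- spent_core: Bystander: a used-up roll, a bare brown cardboard core 30 mm in diameter and 56 mm wide on the same kind of blue axle, in a like tray. Origin at its centre, 18 mm above the table, y along the axle.
Things that resemble listed ones, but are neither listed nor needed, are in the scene too. What is shaped like the white_roll but purple or red is not meant.

How it is judged (in metres and radians):
On the way, in this order (a step that is already met when the one before it is completed fails the run):
1. the white roll is lifted clear of its tray in the fingers (height (world z) of white_roll above 0.06 m and contact force between the fingers and white_roll above 0.5 N), for 0.1 s.
2. still held, the axle is down in both slots, within 8 mm of the bottom and level to 5 degrees (z of white_roll in the frame of cradle_seat below 0.008 m and horizontal distance between white_roll and cradle_seat below 0.017 m and angle between the y axis of white_roll and the y axis of cradle_seat, either way round below 0.087 rad and contact force between the fingers and white_roll above 0.5 N), for 0.1 s.
At the end, for the whole second after the job is handed in: The white roll rests, released, in the cradle: its centre within 4 mm in height, 6 mm across the axle and 16 mm along the axle of the seat point, its axle within 5 degrees of the line through both slots; the yellow roll and the spent core are within 25 mm of where they started (z of white_roll in the frame of cradle_seat between -0.004 and 0.004 m and x of white_roll in the frame of cradle_seat between -0.006 and 0.006 m and y of white_roll in the frame of cradle_seat between -0.016 and 0.016 m and angle between the y axis of white_roll and the y axis of cradle_seat, either way round below 0.087 rad and linear speed of white_roll below 0.02 m/s and distance of each of yellow_roll, spent_core from where it was at the start of the episode below 0.025 m); the robot touches nothing.
It fails at once if the white roll is let go or dropped more than 15 mm above its seat over the cradle (z of white_roll in the frame of cradle_seat above 0.015 m and horizontal distance between white_roll and cradle_seat below 0.03 m and contact force between the fingers and white_roll below 0.05 N).
It fails at once if the yellow roll is displaced by more than 25 mm (distance of yellow_roll from where it was at the start of the episode above 0.025 m).
It fails at once if the spent core is displaced by more than 25 mm (distance of spent_core from where it was at the start of the episode above 0.025 m).
It also fails if it takes over 40 s, if anything falls off the work surface, if the arm or the gripper's body presses on something with over 40 N, if the wrist force passes 120 N, or if a joint passes its speed limit or range.

### The arm

A 7-joint arm with a two-finger parallel gripper is mounted at the origin on the work surface. World frame = base frame: x ahead of the robot, y to its left, z up, the work surface at z = 0. Lengths are in mm, angles in rad, forces in N, time in s.
With the tool pointing down it reaches from about 400 to 925 mm from the base axis. Payload 4.1 kg.
Tool frame: the origin (TCP) lies midway between the tips of the shut fingers; the grasp point (between the pads) lies 19 mm behind it; z points along the fingers, x is the direction in which the jaws open and shut, and the axes are right-handed (so a half turn about z gives the same grasp; the last joint's range is limited). The gripper opens to 85 mm and grips with 20 to 120 N. Pads are 22 mm wide; open, the fingers measure 114 mm over their backs; the gripper's body (76 mm by 85 mm) begins 54 mm behind the grasp point. The pads swing forward as they close: fully open they stand 13 mm farther back than shut.
Start: joints at [1.198, 0.398, 0.045, 1.537, -0.019, 1.207, -0.051], TCP at [175.791, -625.812, 231.347] pointing down, gripper open.
Joint ranges: [-2.82, 2.82], [-0.49, 2.23], [-1.37, 1.46], [0, 2.46], [-1.36, 4.5], [0.23, 2], [-2.94, 2.94]. Speed limits (rad/s): [2.57, 2.57, 3.14, 3.14, 3.14, 3.14, 3.14].

### API

Orientations are given as a unit quaternion [x, y, z, w].
In Python, from workcell import * gives the robot as it stands.
- The arm moves only by the tool carry_out, never from a script. Its argument "moves" is text: rows parted by semicolons, each of 5 numbers parted by spaces: the opening in per cent of the stroke, from 0 (shut) to 100 (fully open), then the shift along the tool's x, y, z in cm, then the turn about the tool's z in degrees. In form: fingers tx ty tz twist; .... A call has 1 to 20 rows; each row is the pose to reach, as a shift and turn from the pose commanded when the call began, along the tool's axes at that moment; what a row does not reach only later rows make up. A row lasts 1/10 s, in which the tool goes at most 50 mm and 8.59 degrees, less where a joint would pass 70% of its speed; a pose out of reach is approached as far as the arm can. A call with a gripper value outside its range is refused whole. The fingers move at their own pace and stop on an object; the grip force is fixed at half the most. Time passes only in rows, so rows that repeat a pose let the fingers close. It gives the time, the measured TCP pose, the force and the opening at its end, in the units of the state.
- observe(): the state, without advancing time (a new reading comes with each control period).
- grab_frame(name): name is "scene" or "top"; returns a dict with "image" (400x640x3 uint8, red, green, blue), "mtx" (3x3 intrinsics, pixels), "rvec" (rotation vector, rad) and "tvec" (3), from world to camera coordinates, as OpenCV has them. Camera axes: x right, y down, z forward; pixel columns grow to the right and rows downward; lengths in mm; the calibration is good to about 2 mm. A picture is of the moment at which its call begins. There is no depth.
- hand_in(): hands the job in, once; it reports no verdict.
The state is a dict: "time": time; "q": joint angles; "qd": joint speeds; "joint_torque": joint torques, N m; "tcp_pos": TCP position; "tool_rot": TCP orientation; "force": force on the tool from outside, world axes, zero at the start; "wrist_torque": the same for the moment, N m; "width": opening from 0.0 (shut) to 1.0 (fully open).
Only numpy, scipy, OpenCV 4.12 (cv2) and the standard library are available. Lean on these libraries where they do the work, as an engineer would, in place of code of your own. Each camera call takes 0.05 s, during which the arm holds its last target.

## Working session

There is one attempt and no reset: what is moved stays moved. The work goes in short steps, Python scripts to look and compute and a tool call to move; the robot and the scene stay as the last step left them, time stands still between calls to the robot, and variables do not carry over. Pictures are saved under pics/ and viewed, and the job is handed in when it is done.

Besides the shell and the picture viewer there is one more tool, called after "Call:" in YAML: its name, and indented under it one key for each argument. carry_out: Moves the arm, as the interface text tells. Its arguments: {"type":"object","properties":{"moves":{"type":"string"}},"required":["moves"]}

```bash
mkdir -p pics
cat > h.py <<'E'
import numpy as np,cv2
from workcell import *
def load(n):
    d=np.load(f'pics/{n}.npz'); return d
def snap(cam,n):
    f=grab_frame(cam); cv2.imwrite(f'pics/{n}.png',f['image'][:,:,::-1]); np.savez(f'pics/{n}.npz',**f); return f
def ray(f,u,v):
    R=cv2.Rodrigues(np.asarray(f['rvec'],float))[0]; t=np.asarray(f['tvec'],float).ravel()
    d=R.T@np.linalg.inv(f['mtx'])@np.array([u,v,1.]); return -R.T@t,d
def onz(f,u,v,z):
    c,d=ray(f,u,v); return c+d*(z-c[2])/d[2]
def proj(f,p):
    return cv2.projectPoints(np.array(p,float).reshape(-1,1,3),f['rvec'],f['tvec'],f['mtx'],None)[0].reshape(-1,2)
E
python3 - <<'E'
from h import *
s=observe(); print(s['time'],s['tcp_pos'],s['tool_rot'],s['width'])
for c in('scene','top'):
    f=snap(c,c+'0'); print(ray(f,320,200)[0])
E
```

```text
0.0 [ 175.6232919  -625.16028051  230.26614639] [ 7.97040076e-01 -6.03925622e-01 -8.15743511e-04 -5.42343761e-04] 0.9996866958336416
[ 884.97819256 -608.05015289  930.22645311]
[ 453.13851505  -38.27581286 1122.44453338]
```

View pics/scene0.png

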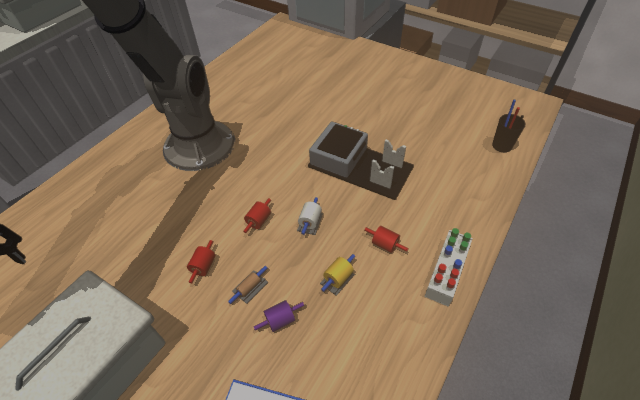

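View pics/top0.png

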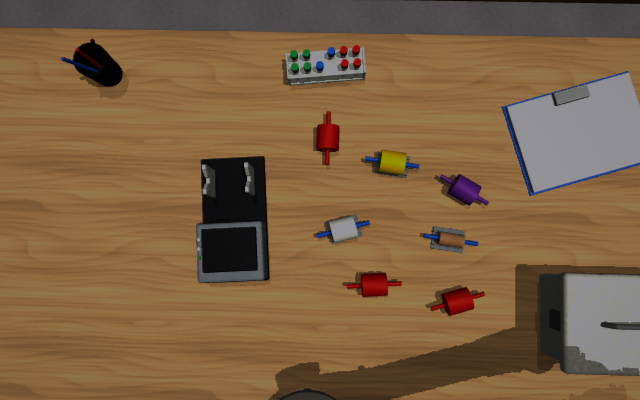

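The only white roll is at top (343,229) / scene (310,216). These could be mistaken for it, with top-view pixels: red rolls (328,137), (374,285) and (458,301), yellow (393,162), purple (465,190) and the bare core (451,239). The cradle plates are at top (208,181) and (250,178). I'll check crops next.

Run:
```python
from h import *
a=cv2.imread('pics/top0.png'); b=cv2.imread('pics/scene0.png')
A=cv2.resize(a[145:255,190:390],None,fx=4,fy=4,interpolation=cv2.INTER_CUBIC)[:,:800]
cv2.imwrite('pics/cA.png',A)
B=cv2.resize(b[115:245,290:420],None,fx=4.5,fy=4.5,interpolation=cv2.INTER_CUBIC)
cv2.imwrite('pics/cB.png',B)
for n in('top0','scene0'):
    f=load(n); im=f['image']; hsv=cv2.cvtColor(im,cv2.COLOR_RGB2HSV)
    x0,y0,x1,y1=(305,205,380,250) if n=='top0' else (290,190,330,243)
    blue=cv2.inRange(hsv,(105,120,60),(130,255,255)); white=cv2.inRange(hsv,(0,0,130),(179,45,255))
    for nm,m in(('blue',blue),('white',white)):
        k,l,st,c=cv2.connectedComponentsWithStats(m[y0:y1,x0:x1])
        for i in range(1,k):
            if st[i,4]>8:
                ys,xs=np.where(l==i); px=np.array([xs+x0,ys+y0]).T
                cc=px.mean(0); z=29
                P=np.array([onz(f,*p,z)for p in px]); ctr=P.mean(0)
                w,v=np.linalg.eigh(np.cov(P[:,:2].T))
                print(n,nm,st[i],cc.round(1),ctr.round(1),np.degrees(np.arctan2(v[1,1],v[0,1])).round(1))
```

```text
top0 blue [51 16 14  7 54] [362.1 223.7] [ 492.5 -110.1   29. ] 105.9
top0 blue [12 26 14  7 54] [323.6 233.8] [467.5 -22.9  29. ] 106.5
top0 white [ 25  14  27  21 418] [343.2 228.9] [479.6 -67.3  29. ] 102.2
scene0 blue [12 33  5 10 21] [304.2 227.8] [ 490.4 -111.5   29. ] 105.5
scene0 white [  9  12  22  21 279] [310.1 210.8] [472.6 -55.9  29. ] 110.8
```

View pics/cA.png

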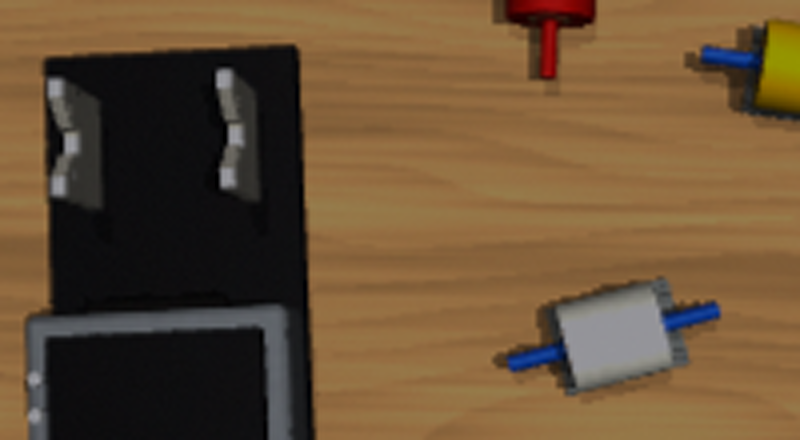

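View pics/cB.png

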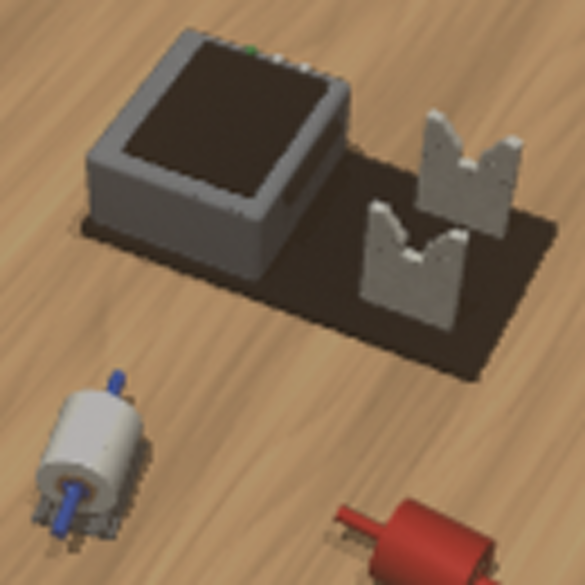

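The crop shows the full white roll with its blue axle in a grey tray, at top pixel (343,229). The cradle's bright slot bottoms are at about (208,181) and (249,179). Next I'll locate the cradle in both views.

Run:
```python
from h import *
f=load('top0'); g=f['image'].max(2)
x0,y0=195,155
m=((g[155:210,195:265]>140)*255).astype(np.uint8)
k,l,st,c=cv2.connectedComponentsWithStats(m)
for i in range(1,k):
    if st[i,4]>3:
        u=c[i]+[x0,y0]; print(st[i],u.round(2),'97:',onz(f,*u,97)[:2].round(1),'65:',onz(f,*u,65)[:2].round(1))
s=load('scene0'); g=s['image'].max(2)
# scene tops: crop/4.5+(290,115)
for nm,(a,b),z in [('n -x',(379,208),97),('n +x',(458,235),97),('n bot',(413,257),65),('f -x',(435,117),97),('f +x',(513,143),97),('f bot',(468,165),65)]:
    print(nm,onz(s,a/4.5+290-.4,b/4.5+115-.4,z)[:2].round(1))
x0,y0=365,135
m=((g[135:190,365:410]>175)*255).astype(np.uint8)
k,l,st,c=cv2.connectedComponentsWithStats(m)
for i in range(1,k):
    if st[i,4]>3:
        u=c[i]+[x0,y0]; print(st[i],u.round(2),'97:',onz(s,*u,97)[:2].round(1),'65:',onz(s,*u,65)[:2].round(1))
# base edges top
```

```text
[  0   0  70   4 147] [222.98 156.04] 97: [629.6 198.6] 65: [635.1 206. ]
[ 0  9  6  2 11] [197.27 164.55] 97: [609.7 253.8] 65: [614.6 263. ]
[50  8  2  4  8] [245.5 164.5] 97: [612.1 148.9] 65: [617.1 154.8]
[ 8 10  2  4  8] [203.5 166.5] 97: [605.8 240.1] 65: [610.5 248.8]
[  0  16   7  33 197] [197.6 187.5] 97: [559.7 251. ] 65: [563.1 260. ]
[53 22  2  4  8] [248.5 178.5] 97: [581.8 141.4] 65: [585.8 147. ]
[12 24  2  4  8] [207.5 180.5] 97: [575.4 230.1] 65: [579.3 238.5]
[51 32  2  4  8] [246.5 188.5] 97: [560.  144.9] 65: [563.3 150.6]
[ 8 34  3  4  9] [204.22 190.89] 97: [552.7 236.3] 65: [555.8 244.9]
n -x [559.5 141.6]
n +x [611.6 146.2]
n bot [585.4 143.4]
f -x [552.3 232.9]
f +x [605.8 236.9]
f bot [578.7 235.3]
[32  0  6  9  9] [399.56 139.  ] 97: [582.4 259. ] 65: [570.8 292.3]
[41  0  4  4  7] [407.29 136.29] 97: [596.8 281.2] 65: [585.7 315.3]
[38 10  3  2  4] [403.75 145.75] 97: [605.  239.5] 65: [594.3 272.1]
[42 10  3  3  4] [407.75 146.  ] 97: [615.3 244.5] 65: [605.  277.2]
[28 14  2  3  4] [393.25 150.25] 97: [587.3 207.3] 65: [575.9 238.7]
[42 50  3  5  9] [408.11 187.22] 97: [682.2 102.4] 65: [674.5 129.7]
```

```bash
cat >> h.py <<'E'
def rel(cx,cy,cz,cyaw,x,y,z,yaw):
    "tool z down; yaw = world angle of tool x (deg)"
    a=np.radians(cyaw); tx=np.array([np.cos(a),np.sin(a)]); ty=np.array([np.sin(a),-np.cos(a)])
    d=np.array([x-cx,y-cy]); return (d@tx/10).round(2),(d@ty/10).round(2),round((cz-z)/10,2),round(cyaw-yaw,2)
E
python3 - <<'E'
from h import *
f=load('top0')
for z in(0,100,200): print(z,[onz(f,*p,z)[:2].round() for p in((515,265),(540,278),(565,370))])
s=load('scene0')
print(proj(s,[[175,-625,230],[300,-400,230],[300,-400,0],[480,-66,29]]).round())
q=observe()['tool_rot']; yaw=np.degrees(np.arctan2(2*q[0]*q[1],2*q[0]**2-1)); print(yaw)
print(rel(175.8,-625.8,231.3,yaw,480,-67,150,16))
print(rel(480,-67,150,16,582.4,191.5,170,4.1))
E
```

```text
0 [array([ 407., -467.]), array([ 378., -524.]), array([ 172., -579.])]
100 [array([ 411., -429.]), array([ 385., -481.]), array([ 197., -531.])]
200 [array([ 415., -391.]), array([ 392., -438.]), array([ 222., -483.])]
[[  8. 286.]
 [145. 231.]
 [177. 283.]
 [310. 214.]]
-74.30730370689004
(np.float64(-45.57), np.float64(-44.4), 8.13, np.float64(-90.31))
(np.float64(16.97), np.float64(-22.03), -2.0, 11.9)
```

Call:
carry_out:
  moves: "100 0 0 -5 0; 100 0 0 -8 0; 100 -45.57 -44.4 -8 -90.3; 100 -45.57 -44.4 -8 -90.3; 100 -45.57 -44.4 -8 -90.3; 100 -45.57 -44.4 -8 -90.3; 100 -45.57 -44.4 -8 -90.3; 100 -45.57 -44.4 -8 -90.3; 100 -45.57 -44.4 -8 -90.3; 100 -45.57 -44.4 -8 -90.3; 100 -45.57 -44.4 -8 -90.3; 100 -45.57 -44.4 -8 -90.3; 100 -45.57 -44.4 -8 -90.3; 100 -45.57 -44.4 -8 -90.3; 100 -45.57 -44.4 -8 -90.3; 100 -45.57 -44.4 -8 -90.3; 100 -45.57 -44.4 8.1 -90.3; 100 -45.57 -44.4 8.1 -90.3; 100 -45.57 -44.4 8.1 -90.3; 100 -45.57 -44.4 8.1 -90.3"

```text
time: 2.1
tcp_pos: [474.8, -67.7, 145.1]
tool_rot: [0.99, 0.139, -0.006, -0.001]
force: [-0.8, -0.2, 0.3]
width: 1.002
```

Call:
carry_out:
  moves: "100 0 0 0 0; 100 0 0 0 0; 100 0 0 0 0"

```text
time: 2.4
tcp_pos: [482.1, -67.4, 152.9]
tool_rot: [0.99, 0.139, 0.002, 0.001]
force: [-0.7, 0.1, 0.4]
width: 1.002
```

Run:
```python
from h import *
for i in range(2):
    s=observe(); q=s['tool_rot']; print(s['time'],s['tcp_pos'],np.degrees(np.arctan2(2*q[0]*q[1],2*q[0]**2-1)),np.abs(s['qd']).max())
    f=snap('top','t%d'%i)
b=snap('scene','s1')
print(observe()['tcp_pos'])
A=f['image'][140:300,250:450]; B=b['image'][120:280,220:420]
cv2.imwrite('pics/ab1.png',cv2.resize(np.hstack([A,B]),None,fx=2,fy=2)[:,:,::-1])
```

```text
2.4 [482.14542532 -67.35724937 152.89078489] 15.968076257870308 0.0054026606289285335
2.45 [481.93210302 -67.32932531 152.69835899] 15.967896470733553 0.011885007491738873
[481.2318186  -67.26850528 151.98356556]
```

View pics/ab1.png

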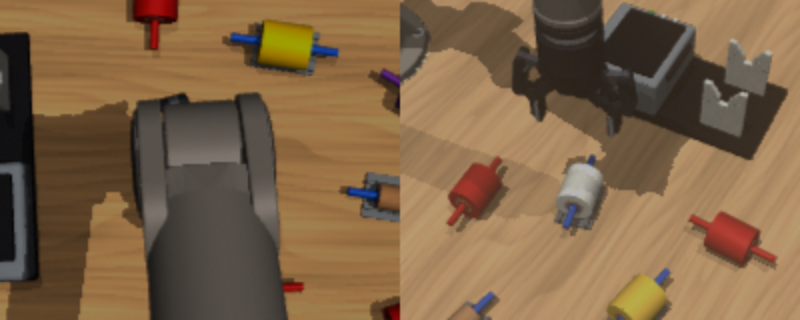

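The picture shows the open fingers straddling the white roll, with nothing else near the jaws. I'll go down and close.

Call:
carry_out:
  moves: "100 0 0 4 0; 100 0 0 8 0; 100 0 0 11 0; 100 0 0 13 0; 100 0 0 14 0; 100 0 0 14.4 0; 100 0 0 14.4 0; 100 0 0 14.4 0; 50 0 0 14.4 0; 40 0 0 14.4 0; 40 0 0 14.4 0; 40 0 0 14.4 0; 40 0 0 14.4 0; 40 0 0 14.4 0; 40 0 0 14.4 0; 40 0 0 14.4 0"

```text
time: 4.15
tcp_pos: [480.1, -67.3, 7.2]
tool_rot: [0.99, 0.139, -0.0, 0.001]
force: [-1.6, -0.1, 7.0]
width: 0.589
```

Run:
```python
from h import *
s=observe(); print(s['tcp_pos'],s['width'],s['force'])
b=snap('scene','s2')
cv2.imwrite('pics/s2c.png',cv2.resize(b['image'][150:270,240:400],None,fx=4,fy=4)[:,:,::-1])
```

```text
[480.11423471 -67.26725178   7.24109707] 0.5894051195343287 [-1.59162311 -0.05349597  7.04282534]
```

View pics/s2c.png

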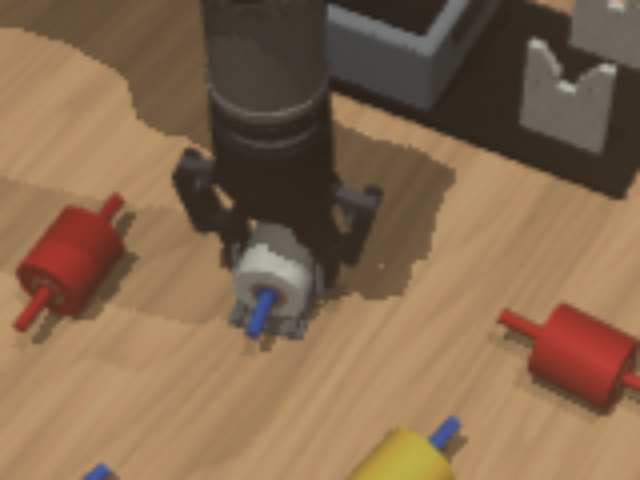

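The grip closed on the paper: width 0.589 is about 50 mm. Scene crop (265,280) shows the roll between the pads. I'll lift it.

Call:
carry_out:
  moves: "40 0 0 -1 0; 40 0 0 -3 0; 40 0 0 -6 0; 40 0 0 -9 0; 40 0 0 -12 0; 40 0 0 -14 0; 40 0 0 -15 0; 40 0 0 -15 0; 40 0 0 -15 0; 40 0 0 -15 0"

```text
time: 5.2
tcp_pos: [478.9, -67.0, 155.0]
tool_rot: [0.99, 0.139, -0.001, -0.0]
force: [0.4, -0.2, -0.6]
width: 0.589
```

Run:
```python
from h import *
s=observe(); print(s['tcp_pos'],s['width'],s['force'])
b=snap('scene','s3')
cv2.imwrite('pics/s3c.png',cv2.resize(b['image'][120:260,240:420],None,fx=4,fy=4)[:,:,::-1])
print(rel(480,-67,155.6,16,582.4,191.5,155.6,4.1))
```

```text
[478.88985512 -66.98236008 154.96424795] 0.5885325367868747 [ 0.41535076 -0.22320491 -0.57659924]
(np.float64(16.97), np.float64(-22.03), 0.0, 11.9)
```

View pics/s3c.png

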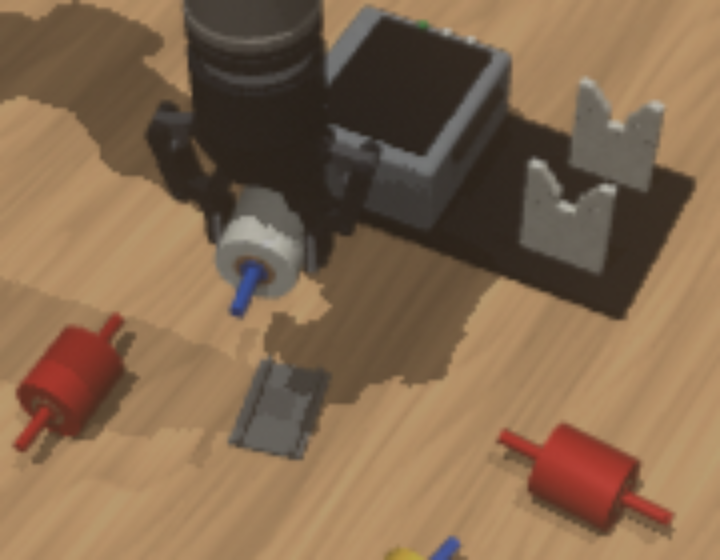

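The roll is lifted clear and its tray is empty (crop (280,410)). Next I'll carry it over the cradle, at the same height.

Call:
carry_out:
  moves: "40 1.7 -2.2 0 1.5; 40 4.2 -5.5 0 4; 40 7 -9 0 6; 40 9.5 -12.3 0 8; 40 12 -15.6 0 10; 40 14.2 -18.4 0 11; 40 15.8 -20.5 0 11.9; 40 16.6 -21.6 0 11.9; 40 16.97 -22.03 0 11.9; 40 16.97 -22.03 0 11.9; 40 16.97 -22.03 0 11.9; 40 16.97 -22.03 0 11.9; 40 16.97 -22.03 0 11.9; 40 16.97 -22.03 0 11.9"

```text
time: 6.65
tcp_pos: [582.5, 190.7, 156.4]
tool_rot: [0.999, 0.035, 0.0, 0.0]
force: [-0.7, -0.4, -1.8]
width: 0.591
```

Run:
```python
from h import *
s=observe(); q=s['tool_rot'];print(s['tcp_pos'],s['width'],s['force'],np.degrees(np.arctan2(2*q[0]*q[1],2*q[0]**2-1)))
b=snap('scene','s4'); t=snap('top','t4'); print(observe()['tcp_pos'])
A=t['image'][120:260,160:320]; B=b['image'][80:220,300:460]
cv2.imwrite('pics/ab4.png',cv2.resize(np.hstack([A,B]),None,fx=2.5,fy=2.5,interpolation=cv2.INTER_CUBIC)[:,:,::-1])
```

```text
[582.48453359 190.65015607 156.39815288] 0.5906580142894874 [-0.68190353 -0.42469619 -1.7634049 ] 4.02896807053725
[582.41969239 191.13729949 156.38225376]
```

View pics/ab4.png

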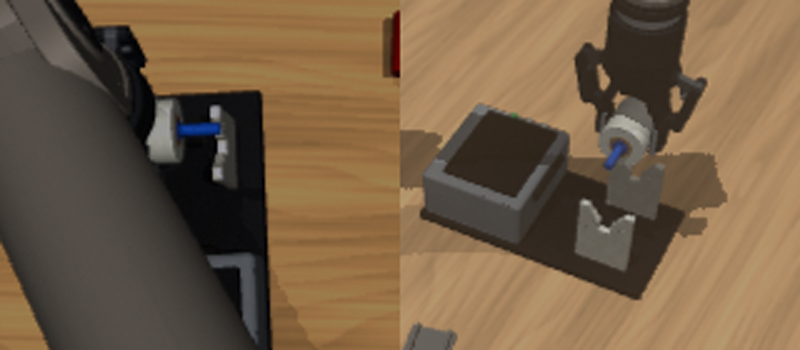

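The roll is above the cradle with its near axle end visible in both views: left pane (200,130), right pane (615,155). I'll compare those with the predicted axle line.

Run:
```python
from h import *
c=np.array([582.4,191,178.2]); a=np.radians(94.1); d=np.array([np.cos(a),np.sin(a),0])
for n,(x0,y0,x1,y1) in(('t4',(220,160,260,185)),('s4',(370,120,400,150))):
    f=load(n); hsv=cv2.cvtColor(f['image'],cv2.COLOR_RGB2HSV)
    m=cv2.inRange(hsv,(105,120,50),(130,255,255))[y0:y1,x0:x1]
    ys,xs=np.where(m>0); px=np.array([xs+x0,ys+y0]).T.astype(float)
    vx,vy,_,_=cv2.fitLine(px.astype(np.float32),cv2.DIST_L2,0,.01,.01).ravel()
    e=proj(f,[c-62*d,c-28*d]); ed=e[1]-e[0]
    print(n,len(px),px.mean(0),'exp mid',e.mean(0),'dir',np.degrees(np.arctan2(vy,vx)),np.degrees(np.arctan2(ed[1],ed[0])))
    print('pred slot centres',proj(f,[[585.6,145.3,65],[579.1,237,65]]).round(1), 'ext',px.min(0),px.max(0),e.round(1).tolist())
    u=px.mean(0);print('on z178', onz(f,*u,178.2)[:2], 'exp',(c-45*d)[:2])
```

```text
t4 87 [238.8045977  171.20689655] exp mid [239.2549898 171.3013756] dir -3.6957614 177.19062116189983
pred slot centres [[249.2 178.6]
 [208.2 180.6]] ext [231. 169.] [247. 175.] [[247.8, 170.9], [230.8, 171.7]]
on z178 [585.7871802  147.01773596] exp [585.61738499 146.11516477]
s4 27 [385.40740741 141.74074074] exp mid [385.73303772 141.85057149] dir -59.711967 -57.832239710993406
pred slot centres [[381.8 171.3]
 [394.  151. ]] ext [382. 138.] [388. 146.] [[383.2, 145.8], [388.2, 137.9]]
on z178 [584.70819341 145.90307044] exp [585.61738499 146.11516477]
```

The axle agrees with the prediction to about 1 mm. I'll lower it into the flare, then on slowly.

Call:
carry_out:
  moves: "40 0 0 1 0; 40 0 0 3 0; 40 0 0 5 0; 40 0 0 7 0; 40 0 0 8.2 0; 40 0 0 8.8 0; 40 0 0 9 0; 40 0 0 9 0; 40 0 0 9 0; 40 0 0 9 0"

```text
time: 7.75
tcp_pos: [583.0, 191.8, 67.1]
tool_rot: [0.999, 0.036, 0.001, -0.0]
force: [0.5, 0.6, -1.1]
width: 0.59
```

Run:
```python
from h import *
s=observe(); q=s['tool_rot'];print(s['tcp_pos'],s['width'],s['force'],s['wrist_torque'],np.degrees(np.arctan2(2*q[0]*q[1],2*q[0]**2-1)))
b=snap('scene','s5'); t=snap('top','t5')
A=t['image'][120:240,180:300]; B=b['image'][100:220,320:440]
cv2.imwrite('pics/ab5.png',cv2.resize(np.hstack([A,B]),None,fx=3.3,fy=3.3,interpolation=cv2.INTER_CUBIC)[:,:,::-1])
```

```text
[583.04572058 191.75897293  67.12999922] 0.5900717301122596 [ 0.47087462  0.6052081  -1.11530169] [-0.01714566  0.00929123 -0.00757514] 4.087001386201558
```

View pics/ab5.png

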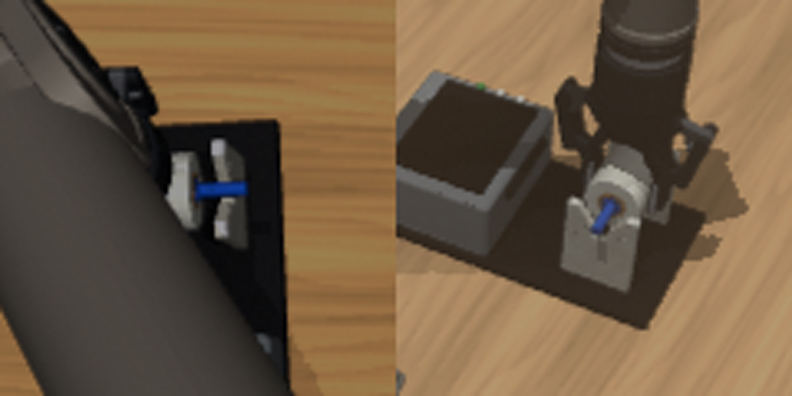

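The axle sits centred in the flare (left pane (222,190), right pane (603,217)) with no contact force. I'll go on slowly.

Call:
carry_out:
  moves: "40 0 0 0.3 0; 40 0 0 0.6 0; 40 0 0 0.9 0; 40 0 0 1.2 0; 40 0 0 1.4 0; 40 0 0 1.5 0; 40 0 0 1.5 0; 40 0 0 1.5 0"

```text
time: 8.65
tcp_pos: [582.5, 191.5, 51.3]
tool_rot: [0.999, 0.036, 0.0, 0.0]
force: [0.2, -0.3, -1.0]
width: 0.588
```

Run:
```python
from h import *
s=observe(); print(s['tcp_pos'],s['width'],s['force'],s['wrist_torque'])
```

```text
[582.52363177 191.54953882  51.31998211] 0.5881297208046576 [ 0.21642834 -0.26308305 -1.00195066] [ 0.04721081 -0.01963409  0.01255341]
```

Centre is at about 73 mm, inside the narrow slot, with no side force. About 3 mm remain.

Call:
carry_out:
  moves: "40 0 0 0.1 0; 40 0 0 0.2 0; 40 0 0 0.25 0; 40 0 0 0.3 0; 40 0 0 0.3 0; 40 0 0 0.3 0; 40 0 0 0.3 0"

```text
time: 9.35
tcp_pos: [582.4, 191.5, 48.3]
tool_rot: [0.999, 0.036, -0.0, 0.0]
force: [-1.8, -0.1, 0.2]
width: 0.593
```

Run:
```python
from h import *
s=observe(); print(s['tcp_pos'],s['width'],s['force'],s['wrist_torque'])
b=snap('scene','s6'); t=snap('top','t6')
A=t['image'][120:240,180:300]; B=b['image'][100:220,320:440]
cv2.imwrite('pics/ab6.png',cv2.resize(np.hstack([A,B]),None,fx=3.3,fy=3.3,interpolation=cv2.INTER_CUBIC)[:,:,::-1])
```

```text
[582.4192472  191.47406812  48.32437651] 0.5931997316395546 [-1.83845317 -0.12242213  0.1751448 ] [-0.04650588  0.07379953 -0.03908185]
```

View pics/ab6.png

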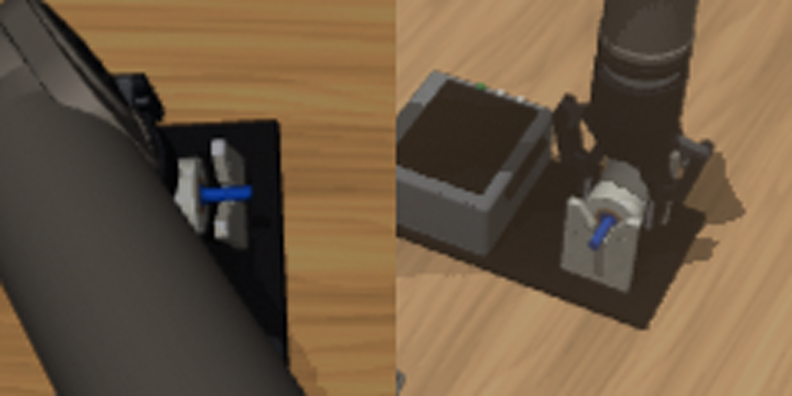

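The axle is down in the slot (right pane (600,232)). I'll press on a little further to feel for the slot bottom.

Call:
carry_out:
  moves: "40 0 0 0.05 0; 40 0 0 0.1 0; 40 0 0 0.1 0; 40 0 0 0.1 0"

```text
time: 9.85
tcp_pos: [582.5, 191.5, 48.2]
tool_rot: [0.999, 0.036, 0.0, 0.0]
force: [-3.1, -2.1, 5.8]
width: 0.587
```

Run:
```python
from h import *
s=observe(); print(s['tcp_pos'],s['width'],s['force'],s['wrist_torque'])
```

```text
[582.46829154 191.48736091  48.17172606] 0.5867318306088901 [-3.12315381 -2.08052361  5.78327693] [-0.25435023  0.48056035  0.01788467]
```

Call:
carry_out:
  moves: "40 0 0 0.05 0; 40 0 0 0.1 0; 40 0 0 0.1 0; 40 0 0 0.1 0"

```text
time: 10.25
tcp_pos: [582.5, 191.5, 48.0]
tool_rot: [0.999, 0.036, 0.0, 0.001]
force: [-4.8, -2.5, 11.6]
width: 0.593
```

Run:
```python
from h import *
s=observe(); print(s['tcp_pos'],s['tool_rot'],s['width'],s['force'],s['wrist_torque'])
f=load('t6')
for n,(x0,y0,x1,y1),z in(('t6',(238,170,260,185),70),('s6',(495-100,160,520,180),70)):
    pass
```

```text
[582.49976938 191.46269191  48.0474665 ] [9.99365134e-01 3.56227368e-02 1.15326127e-04 5.79946336e-04] 0.5930626783092152 [-4.84133981 -2.49505709 11.62655751] [-0.45994437  0.94426184 -0.04104252]
```

z is blocked at 48.0 mm while force rises. The wrist moments match a purely central load, so both ends bear evenly. I'll ease off the press, release, then withdraw straight up.

Call:
carry_out:
  moves: "40 0 0 -0.1 0; 40 0 0 -0.15 0; 40 0 0 -0.15 0; 70 0 0 -0.15 0; 90 0 0 -0.15 0; 100 0 0 -0.15 0; 100 0 0 -0.15 0; 100 0 0 -0.15 0; 100 0 0 -0.15 0; 100 0 0 -0.15 0; 100 0 0 -1 0; 100 0 0 -3 0; 100 0 0 -6 0; 100 0 0 -10 0; 100 0 0 -14 0; 100 0 0 -17 0; 100 0 0 -18 0; 100 0 0 -18 0; 100 0 0 -18 0"

```text
time: 12.15
tcp_pos: [581.7, 191.0, 224.9]
tool_rot: [0.999, 0.036, -0.001, 0.0]
force: [0.6, -0.8, -2.0]
width: 1.003
```

Call:
carry_out:
  moves: "100 -4 0 0 0; 100 -8 0 0 0; 100 -12 0 0 0; 100 -15 0 0 0; 100 -15 0 0 0; 100 -15 0 0 0; 100 -15 0 0 0"

```text
time: 12.85
tcp_pos: [433.4, 180.5, 225.6]
tool_rot: [0.999, 0.035, -0.001, -0.0]
force: [0.5, 0.4, 0.7]
width: 1.001
```

Run:
```python
from h import *
s=observe(); print(s['time'],s['tcp_pos'],s['width'],s['force'])
b=snap('scene','s7'); t=snap('top','t7')
A=t['image'][130:230,180:280]; B=b['image'][110:210,330:430]
cv2.imwrite('pics/ab7.png',cv2.resize(np.hstack([A,B]),None,fx=4,fy=4,interpolation=cv2.INTER_CUBIC)[:,:,::-1])
for n,(x0,y0,x1,y1) in(('t7',(200,165,265,195)),('s7',(365,125,415,190))):
    f=load(n); hsv=cv2.cvtColor(f['image'],cv2.COLOR_RGB2HSV)
    m=cv2.inRange(hsv,(105,120,50),(130,255,255))[y0:y1,x0:x1]
    k,l,st,c=cv2.connectedComponentsWithStats(m)
    for i in range(1,k):
        if st[i,4]>4: u=c[i]+[x0,y0]; print(n,st[i],u,onz(f,*u,70).round(1))
    print(proj(f,[[585.6,146.6,70],[579.2,236.4,70]]))
# bystanders
for n in('top0','t7'):
    f=load(n); hsv=cv2.cvtColor(f['image'],cv2.COLOR_RGB2HSV)
    y=cv2.inRange(hsv,(22,150,100),(32,255,255)); 
    ys,xs=np.where(y[140:185,360:425]>0); print(n,'yellow',xs.mean()+360,ys.mean()+140,len(xs))
    bl=cv2.inRange(hsv,(105,120,60),(130,255,255)); ys,xs=np.where(bl[225:255,415:485]>0); print('core axle',xs.mean()+415,ys.mean()+225)
```

```text
12.85 [433.391701   180.48382638 225.56407412] 1.0005645710515307 [0.45291698 0.40667946 0.70961886]
t7 [40 11 17  5 71] [248.08450704 178.12676056] [586. 147.  70.]
t7 [ 0 13 13  5 55] [206.58181818 180.27272727] [579.1 239.3  70. ]
[[248.27696246 178.30798748]
 [207.87011883 180.26518638]]
s7 [15 41  6  8 22] [382.22727273 169.09090909] [584.5 149.3  70. ]
[[382.12682506 169.83116393]
 [394.10975681 149.8964695 ]]
top0 yellow 392.82448979591834 161.35714285714286 490
core axle 449.6952380952381 239.1809523809524
t7 yellow 392.7824351297405 161.48502994011977 501
core axle 449.4485981308411 239.14018691588785
```

View pics/ab7.png

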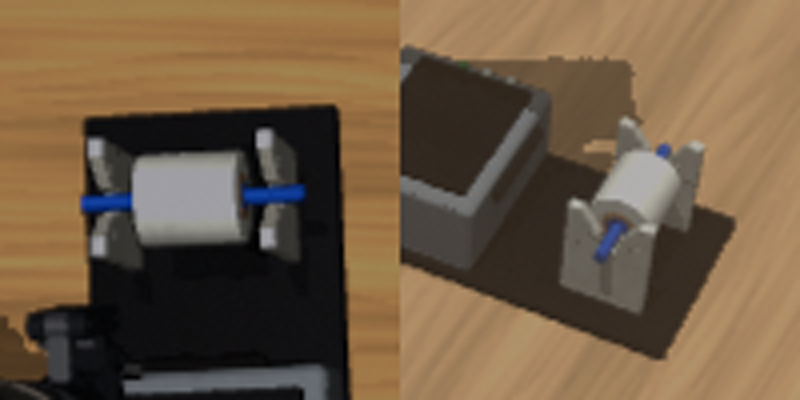

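The roll sits level in both slots, with axle ends at left-pane (107,203) and (273,194). The bystanders haven't moved and the gripper is clear. I'll hand it in.

```bash
python3 -c "
from workcell import *
print(hand_in())"
```

```text
the job is handed in; nothing more can be done
None
```

The white roll is loaded in the printer's cradle and released, and the job is handed in; hand-in gives no verdict. I gripped the roll by its paper, lifted it off its tray, and lowered it until it bore evenly on both slot bottoms (about 12 N up, no end-to-end moment left over). I then eased off, let go and withdrew, which took about 13 s of the 40 s.

- **Seating:** in the top view, the axle ends are at (586.0, 147.0) and (579.1, 239.3). That puts the roll's centre within about 1 mm of the measured seat across the axle and about 2 mm along it. Its angle matches the slot line to well under 1°.
- **Bystanders:** the yellow roll and the spent core moved by less than 0.3 pixels, so they stayed where they were.
- **Disagreement between views:** the two cameras differed by about 3 mm on the seat's position along the axle, and I used a value in between. After release, the scene camera put the near axle end about 3 mm off along the axle, but part of that end is hidden by the plate.

No check failed.

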